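Put the green cell on charge

TASK

Put the green battery cell on charge: push the charger's spring contact back with the flat end of the cell while you hold the cell tipped with its button end up, then tip the button end down so that the cell lies fully home in the bay, button against the fixed contact in the low end wall. Then let go. Leave the orange cell on its wooden rest.

Things in the scene. Friction and masses are not known exactly. Their poses are not given: they have to be found in the camera images.
- green_cell: Round cell in a green sleeve, 32 mm diameter, 70 mm long with its 3 mm button, about 0.11 kg, lying level on a wooden rest narrower than itself (22 x 60 mm), underside 12 mm above the bench. Origin on its axis, mid-length; +x along the axis to the button tip at +35 mm (button 11 mm wide, white band beside it); flat end at -35 mm. y and z turn as it rolls.
- orange_cell: The same cell with an orange sleeve, on a rest of its own; not to be moved. Same origin and axes.
- charger: Grey charger fixed to the bench, 148 x 92 mm, open bay along its x. Origin on the bench under mid-bay, z up. Bay floor z = 14 mm: a cell home has its axis at z = 30, x about 1, y = 0 mm. Guide cheeks (top z = 26, inner faces y = +-18 mm) only at x = -51 to -31 and 23 to 37 mm; open to fingers between. Spring housing at -x: x = -57 to -89 mm, top z = 58 mm.
- spring_contact (a joint): Travel (m) of the charger's spring contact, an upright steel plate 28 mm wide from charger z = 16 to 52 mm. 0 = out, face at charger x = -27 mm; grows as it is pushed towards charger -x, at most 0.024. It resists with 2 N at 0, 5.6 N at full travel. About 0.007 with a cell home.
- green_button (a point): The tip of the green cell's button, on its axis; 35 mm from the cell's origin.
- fixed_contact (a point): Fixed contact with a red ring, in the face of the charger's low end wall: charger x = +36 mm, y = 0, z = 30 mm. The wall is 11 mm thick, 56 mm wide, its top at charger z = 36 mm (22 mm above the bay floor).
Not all that is in view belongs to the job. Several things have the shape of the green_cell; the one meant has the colours described above.

How it is judged (in metres and radians):
On the way:
1. the green cell pushes the spring contact back at least 5 mm while tipped at least 8 degrees, button end up (value of joint spring_contact above 0.005 m and contact force between green_cell and spring_contact above 0.5 N and angle between green_cell's own x axis and vertical below 1.43 rad), for 0.1 s.
At the end, for the whole second after the job is handed in: Green cell at rest in the bay, button towards the fixed contact: middle within 6 mm along the bay, 10 mm across, at most 6 mm above its seat; axis within 10 degrees of the bay's; spring contact pressed back 3 to 14 mm by the cell. Orange cell within 20 mm of its start (x of green_cell in the frame of charger between -0.006 and 0.006 m and y of green_cell in the frame of charger between -0.01 and 0.01 m and z of green_cell in the frame of charger between 0.025 and 0.036 m and angle between the x axis of green_cell and the x axis of charger, either way round below 0.17 rad and value of joint spring_contact between 0.003 and 0.014 m and contact force between green_cell and spring_contact above 0.3 N and linear speed of green_cell below 0.02 m/s and distance of orange_cell from where it was at the start of the episode below 0.02 m and x of green_button in the frame of charger above 0.02 m); the robot touches nothing.
It fails at once if the orange cell is moved more than 20 mm (distance of orange_cell from where it was at the start of the episode above 0.02 m).
It also fails if it takes over 38 s, if anything falls off the work surface, if the arm or the gripper's body presses on something with over 40 N, if the wrist force passes 120 N, or if a joint passes its speed limit or range.

ROBOT

A 6-joint arm with a two-finger parallel gripper is mounted at the origin on a cart in front of the work surface, level with it; the furniture and walls round the work are solid. World frame = base frame: x ahead of the robot, y to its left, z up, the work surface at z = 0. Lengths are in mm, angles in rad, forces in N, time in s.
With the tool pointing down it reaches from about 350 to 975 mm from the base axis. Payload 7.1 kg.
Tool frame: the origin (TCP) lies between the finger pads; the fingertips stand 19 mm ahead of it and the grasp point (between the pads) is the TCP; y points along the fingers, z is the direction in which the jaws open and shut, and the axes are right-handed (so a half turn about y gives the same grasp; the last joint's range is limited). The gripper opens to 88 mm and grips with 3 to 60 N. Pads are 20 mm wide; open, the fingers measure 115 mm over their backs; the gripper's body (75 mm by 178 mm) begins 61 mm behind the grasp point.
Start: joints at [-1.298, 0.423, 1.63, -0, 1.089, -0.019], TCP at [179.816, -598.558, 241.675] pointing down, gripper open.
Joint ranges: [-3, 3], [-0.9, 2.11], [0.09, 2.58], [-1.31, 4.45], [0.11, 2.69], [-2.54, 2.54]. Speed limits (rad/s): [2.39, 2.39, 3.01, 3.14, 3.14, 3.14].

INTERFACE

Orientations are given as a rotation vector (axis times angle).
In Python, from workcell import ctrl gives the robot as it stands.
- The arm moves only by the tool servo_tool, never from a script. Its argument "moves" is text: rows parted by semicolons, each of 6 numbers parted by spaces: the shift along the world's x, y, z in m, then the turn, a rotation vector about the world's x, y, z in degrees. A call has 1 to 8 rows; each row is the pose to reach, as a shift and turn from the pose commanded when the call began; what a row does not reach only later rows make up. A row lasts 1/8 s, in which the tool goes at most 62.5 mm and 10.7 degrees, less where a joint would pass 70% of its speed; a pose out of reach is approached as far as the arm can. A call with a gripper value outside its range is refused whole. "hand" is the closure in counts, from 0 (fully open) to 255 (shut), set as the call begins (left out, the last holds). The fingers move at their own pace and stop on an object; the grip force is fixed at half the most. Time passes only in rows, so rows that repeat a pose let the fingers close. It gives the time, the measured TCP pose, the force and the opening at its end, in the units of the state.
- ctrl.get_obs(): the state, without advancing time (a new reading comes with each control period).
- ctrl.get_image(name): name is "side" or "top" or "wrist"; returns a dict with "pixels" (384x512x3 uint8, red, green, blue), "depth" (384x512 float32, mm along the optical axis (not along the pixel's ray), 0 where there is no reading), "vertical_fov" (degrees; the focal length in pixels is half the picture's height over the tangent of half this angle, whatever the lens; pixels are square), "cx", "cy" (the principal point, pixels), "xyz" and "attitude" of the camera in the world; the wrist camera has in their place "T_tool_cam" (4x4, takes a point from camera to tool coordinates, whose origin is the TCP and whose axes are the tool frame's). Camera axes: x right, y up, looking along -z (the intrinsics and any distortion apply to the point x, -y, -z); pixel columns grow to the right and rows downward; lengths in mm; the calibration is good to about 2 mm. A picture is of the moment at which its call begins: read the wrist's pose just before it.
- ctrl.close_job(): hands the job in, once; it reports no verdict.
The state is a dict: "t": time; "qpos": joint angles; "qvel": joint speeds; "joint_torque": joint torques, N m; "ee_pos": TCP position; "orientation": TCP orientation; "ft_force": force on the tool from outside, world axes, zero at the start; "moment": the same for the moment, N m; "width": finger opening in mm.
Only numpy, scipy, OpenCV 4.12 (cv2) and the standard library are available. Lean on these libraries where they do the work, as an engineer would, in place of code of your own. Each camera call takes 0.05 s, during which the arm holds its last target.

## Working session

There is one attempt and no reset: what is moved stays moved. The work goes in short steps, Python scripts to look and compute and a tool call to move; the robot and the scene stay as the last step left them, time stands still between calls to the robot, and variables do not carry over. Pictures are saved under pics/ and viewed, and the job is handed in when it is done.

Besides the shell and the picture viewer there is one more tool, called after "Request:" as name(argument=value, ...) on one line, values as JSON. servo_tool: Moves the arm, as the interface text tells. Its arguments: {"type":"object","properties":{"moves":{"type":"string"},"hand":{"type":"number"}},"required":["moves"]}

```bash
ls; mkdir -p pics
cat > h.py <<'E'
import numpy as np, cv2
from scipy.spatial.transform import Rotation as R
from workcell import ctrl
def grab(n,f):
    o=ctrl.get_obs(); im=ctrl.get_image(n)
    cv2.imwrite('pics/'+f+'.png',im['pixels'][:,:,::-1]); np.savez('pics/'+f+'.npz',o=o,im=im,allow_pickle=True)
    return o,im
E
python3 - <<'E'
from h import *
for n in ['side','top','wrist']:
    o,im=grab(n,n+'0')
    print(n,{k:v for k,v in im.items() if k not in('pixels','depth')})
print(o)
E
```

```text
pics
side {'vertical_fov': 49.182943847129025, 'cx': 255.8390800895906, 'cy': 200.17599557404685, 'xyz': array([478.19430652, 931.98480893, 441.21862138]), 'attitude': array([ 0.0292927 , -1.57976636, -2.64705807])}
top {'vertical_fov': 44.24723085656926, 'cx': 265.3847833561769, 'cy': 194.51505611403127, 'xyz': array([ 400.35952468,  190.51670404, 1033.94715731]), 'attitude': array([ 0.0653131 , -0.08280301, -1.57703634])}
wrist {'vertical_fov': 69.97143145147672, 'cx': 259.0771235780979, 'cy': 192.28168155464672, 'T_tool_cam': array([[-8.55885972e-04, -9.66553596e-01, -2.56463277e-01,
        -7.06595962e+01],
       [-2.61377874e-04,  2.56463579e-01, -9.66553860e-01,
        -1.42732587e+02],
       [ 9.99999600e-01, -7.60226064e-04, -4.72139303e-04,
         1.43967098e+00],
       [ 0.00000000e+00,  0.00000000e+00,  0.00000000e+00,
         1.00000000e+00]])}
{'t': 0.1, 'qpos': array([-1.29800469e+00,  4.23764599e-01,  1.63062055e+00, -3.20124767e-05,
        1.08860484e+00, -1.90060247e-02]), 'qvel': array([-1.79221317e-03, -1.79649329e-03, -1.27055446e-03,  6.74420974e-04,
       -4.30939752e-04, -3.12719384e-05]), 'joint_torque': array([-1.69611238e-03, -5.45612669e+01, -2.74325895e+01,  6.44044136e-02,
        1.88184920e-02, -6.13519023e-05]), 'ee_pos': array([ 179.67866789, -598.10821825,  240.97656361]), 'orientation': array([-0.3036322 ,  2.06620761, -2.06332239]), 'ft_force': array([ 0.52224355, -0.214355  , -0.31769609]), 'moment': array([-0.00048392, -0.02289059,  0.02189689]), 'width': 87.63403462107378}
```

View pics/top0.png

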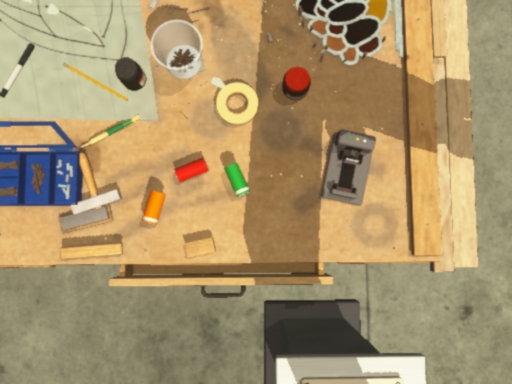

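View pics/side0.png

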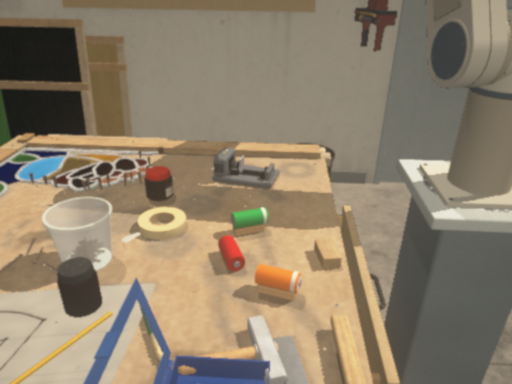

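View pics/wrist0.png

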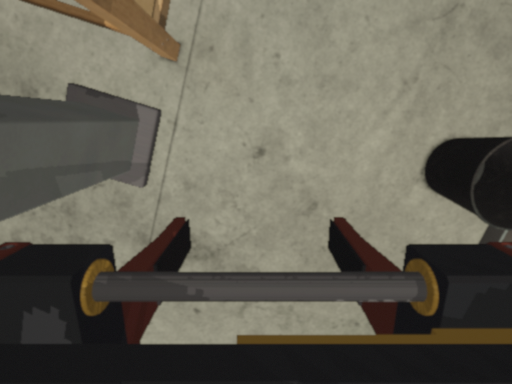

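```bash
cat >> h.py <<'E'
def cloud(im,T=None):
    H,W=im['depth'].shape; f=H/2/np.tan(np.radians(im['vertical_fov']/2))
    v,u=np.mgrid[:H,:W].astype(float); d=im['depth'].astype(float)
    P=np.stack([(u-im['cx'])/f*d,-(v-im['cy'])/f*d,-d],-1)
    if T is None: Rm=R.from_rotvec(im['attitude']).as_matrix(); t=im['xyz']
    else: Rm=T[:3,:3]; t=T[:3,3]
    return P@Rm.T+t
def rays(im,uv,T=None):
    H,W=im['depth'].shape; f=H/2/np.tan(np.radians(im['vertical_fov']/2)); uv=np.atleast_2d(uv).astype(float)
    D=np.stack([(uv[:,0]-im['cx'])/f,-(uv[:,1]-im['cy'])/f,-np.ones(len(uv))],-1)
    if T is None: Rm=R.from_rotvec(im['attitude']).as_matrix(); t=im['xyz']
    else: Rm=T[:3,:3]; t=T[:3,3]
    return t,D@Rm.T
def onz(im,uv,z,T=None):
    t,D=rays(im,uv,T); return t+D*((z-t[2])/D[:,2])[:,None]
def wristT(o,im):
    T=np.eye(4);T[:3,:3]=R.from_rotvec(o['orientation']).as_matrix();T[:3,3]=o['ee_pos']
    return T@im['T_tool_cam']
def load(f):
    z=np.load('pics/'+f+'.npz',allow_pickle=True); return z['o'].item(),z['im'].item()
E
python3 - <<'E'
from h import *
for n in ['top0','side0']:
    o,im=load(n); P=cloud(im)
    hsv=cv2.cvtColor(im['pixels'],cv2.COLOR_RGB2HSV)
    for nm,lo,hi in [('green',50,80),('orange',8,16)]:
        m=cv2.inRange(hsv,(lo,150,80),(hi,255,255))
        k,l,s,c=cv2.connectedComponentsWithStats(m)
        for i in range(1,k):
            if s[i,4]>120:
                p=P[l==i]; p=p[im['depth'][l==i]>0]
                if len(p): print(n,nm,s[i],c[i].round(1),np.median(p,0).round(1),p.min(0).round(),p.max(0).round(), cv2.minAreaRect(np.argwhere(l==i)[:,::-1].astype(np.float32)))
o,im=load('top0');P=cloud(im)
for uv in [(300,220),(352,140),(345,200),(236,179),(349,167),(335,170),(347,178),(366,170)]: print(uv,P[uv[1],uv[0]].round(1))
a=im['pixels'][110:220,210:400,::-1]
cv2.imwrite('pics/crop.png',cv2.resize(a,None,fx=4,fy=4,interpolation=cv2.INTER_CUBIC))
E
```

```text
top0 green [226 164  21  27 317] [235.4 176.5] [532.3 243.   42.3] [505. 220.  34.] [560. 262.  48.] ((235.1586456298828, 176.3371124267578), (25.01557731628418, 13.093260765075684), 64.79888153076172)
top0 orange [327  37  17  13 161] [334.9  43.2] [840.2  18.7   4.6] [825.   0.  -2.] [855.  37.   9.] ((335.19232177734375, 43.5384635925293), (16.669872283935547, 11.178619384765625), 11.309932708740234)
top0 orange [407  74  28  78 636] [417.5 123.9] [ 633.5 -152.8   18.1] [ 589. -192.   12.] [ 764. -137.   24.] ((420.34716796875, 112.48489379882812), (77.70919036865234, 25.584524154663086), 87.51044464111328)
top0 orange [143 190  23  30 241] [153.4 203.2] [478.3 418.1  37.4] [445. 394.  -3.] [510. 446.  48.] ((154.0321044921875, 204.0596466064453), (16.570396423339844, 28.064313888549805), 16.699243545532227)
side0 orange [256 264  37  27 688] [273.1 276.6] [476.9 425.5  37.9] [448. 350.  -2.] [504. 440.  45.] ((272.7752380371094, 276.6404724121094), (35.67770767211914, 19.937541961669922), 12.994616508483887)
(300, 220) [ 4.414e+02  1.032e+02 -4.000e-01]
(352, 140) [606.7  -4.1  56.6]
(345, 200) [483.6   5.7  12.5]
(236, 179) [527.1 240.9  44.5]
(349, 167) [555.5  -4.   16.3]
(335, 170) [549.1  26.6  15.7]
(347, 178) [531.5   0.6  14.8]
(366, 170) [548.4 -40.7  17.8]
```

View pics/crop.png

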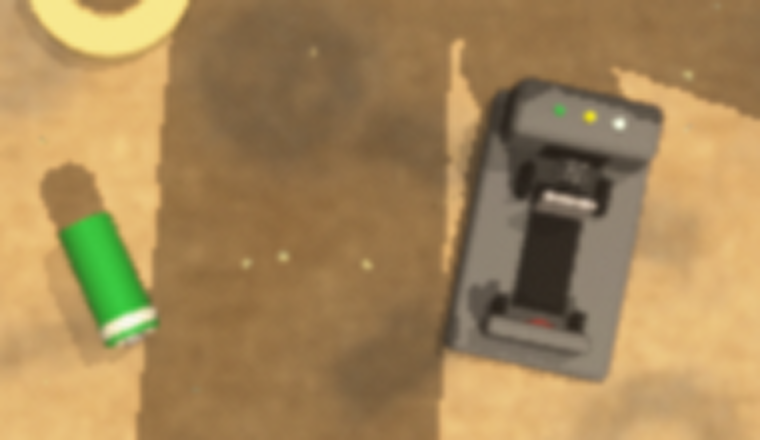

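Run:
```python
from h import *
o,im=load('wrist0'); T=wristT(o,im)
print(R.from_rotvec(o['orientation']).as_matrix().round(3)); print(T.round(2))
o,im=load('top0')
# crop scale 4 offset(210,110)
c=lambda u,v:(210+u/4,110+v/4)
print('base corners', onz(im,[c(447,345),c(606,378)],8).round(1))
print('wall ends',onz(im,[c(490,330),c(588,348)],36).round(1))
print('plate top ends',onz(im,[c(543,197),c(594,208)],52).round(1))
print('housing far',onz(im,[c(525,80),c(660,104)],58).round(1))
print('red ring',onz(im,[c(542,322)],32).round(1))
print('cell flat/but',onz(im,[c(85,222),c(132,342)],30).round(1))
```

```text
[[-0.958 -0.     0.288]
 [-0.288  0.001 -0.958]
 [ 0.    -1.    -0.001]]
[[ 2.9000e-01  9.3000e-01  2.5000e-01  2.4782e+02]
 [-9.6000e-01  2.8000e-01  7.0000e-02 -5.7935e+02]
 [-0.0000e+00 -2.6000e-01  9.7000e-01  3.8371e+02]
 [ 0.0000e+00  0.0000e+00  0.0000e+00  1.0000e+00]]
base corners [[492.6  55.6   8. ]
 [473.9 -30.9   8. ]]
wall ends [[497.9  36.3  36. ]
 [487.9 -15.7  36. ]]
plate top ends [[566.6   9.3  52. ]
 [560.5 -17.5  52. ]]
housing far [[627.9  18.4  58. ]
 [614.7 -52.5  58. ]]
red ring [[502.4   7.7  32. ]]
cell flat/but [[558.2 251.7  30. ]
 [493.4 226.7  30. ]]
```

Request:
servo_tool(moves="0.03 0.053 0 0 0 0;0.06 0.106 0 0 0 0;0.09 0.159 0 0 0 0;0.12 0.212 0 0 0 0;0.15 0.265 0 0 0 0;0.18 0.318 0 0 0 0;0.21 0.371 0 0 0 0;0.24 0.424 0 0 0 0")

```text
t: 1.15
ee_pos: [420.5, -172.8, 241.8]
orientation: [-0.303, 2.064, -2.065]
ft_force: [0.4, -0.8, -0.3]
width: 88.0
```

Request:
servo_tool(moves="0.03 0.053 -0.01 0 0 -7;0.06 0.106 -0.02 0 0 -14;0.09 0.159 -0.03 0 0 -21;0.12 0.22 -0.04 0 0 -28;0.12 0.22 -0.04 0 0 -28;0.12 0.22 -0.04 0 0 -28")

```text
t: 1.9
ee_pos: [539.3, 45.6, 201.3]
orientation: [-0.206, -2.118, 2.119]
ft_force: [-0.4, -0.5, 0.6]
width: 87.9
```

Run:
```python
from h import *
o,im=grab('wrist','w1'); print(o['ee_pos'],o['qpos'],o['qvel'].round(3),o['t'])
cv2.imwrite('pics/w1b.png',cv2.resize(im['pixels'][:,:,::-1],(800,600)))
```

```text
[539.34780217  45.57954946 201.25586801] [ 6.24634900e-02  3.54719995e-01  1.84678565e+00 -3.27683292e-04
  9.41276806e-01  1.82803817e+00] [-0.034 -0.018  0.014 -0.     0.002 -0.002] 1.9
```

View pics/w1b.png

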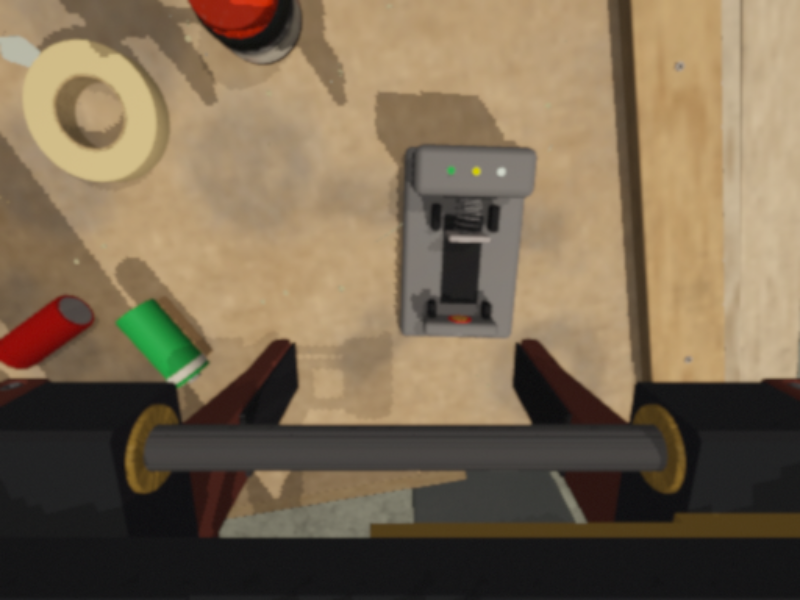

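Run:
```python
from h import *
o,im=load('w1'); T=wristT(o,im); P=cloud(im,T)
sub=np.zeros(P.shape[:2],bool); sub[80:222,245:355]=True
for nm,lo,hi in [('housing',54,63),('base',9,18),('wall',31,40)]:
    m=sub&(P[...,2]>lo)&(P[...,2]<hi)
    k,l,s,c=cv2.connectedComponentsWithStats(m.astype(np.uint8))
    for i in range(1,k):
        if s[i,4]>30:
            p=P[l==i]; r=cv2.minAreaRect(p[:,:2].astype(np.float32))
            print(nm,s[i],np.median(p[:,2]).round(1),r,cv2.boxPoints(r).round(1).tolist())
for uv in [(300,100),(273,190),(295,175),(330,180),(200,250)]: print(uv,P[uv[1],uv[0]].round(1))
a=im['pixels'][85:225,245:360,::-1]
cv2.imwrite('pics/c1.png',cv2.resize(a,None,fx=4,fy=4,interpolation=cv2.INTER_CUBIC))
a=im['pixels'][170:260,60:150,::-1]
cv2.imwrite('pics/c2.png',cv2.resize(a,None,fx=6,fy=6,interpolation=cv2.INTER_CUBIC))
```

```text
housing [ 265   93   79   34 2358] 57.4 ((609.7703857421875, -15.512825012207031), (78.46078491210938, 30.77031898498535), 77.35977935791016) [[586.2000122070312, -50.400001525878906], [616.2000122070312, -57.20000076293945], [633.4000244140625, 19.399999618530273], [603.2999877929688, 26.100000381469727]]
base [ 257   94   79  123 5434] 13.8 ((554.91455078125, -3.4284591674804688), (91.8368911743164, 147.29019165039062), 77.27110290527344) [[473.0, -32.0], [616.5999755859375, -64.4000015258789], [636.9000244140625, 25.100000381469727], [493.20001220703125, 57.599998474121094]]
wall [286 137  22  15 128] 37.4 ((573.5626220703125, -5.075141906738281), (21.49375343322754, 16.23930549621582), 70.6872329711914) [[562.2999877929688, -12.5], [577.7000122070312, -17.899999618530273], [584.7999877929688, 2.4000000953674316], [569.5, 7.800000190734863]]
wall [271 205  48  11 428] 35.4 ((498.76177978515625, 9.290983200073242), (55.93009948730469, 12.090577125549316), 76.83171844482422) [[486.5, -16.600000381469727], [498.29998779296875, -19.299999237060547], [511.0, 35.099998474121094], [499.20001220703125, 37.900001525878906]]
(300, 100) [619.5 -12.7  57. ]
(273, 190) [522.1  30.1  12.7]
(295, 175) [5.359e+02 2.000e-01 1.370e+01]
(330, 180) [520.6 -41.7  10.8]
(200, 250) [4.545e+02 1.437e+02 3.000e-01]
```

View pics/c1.png

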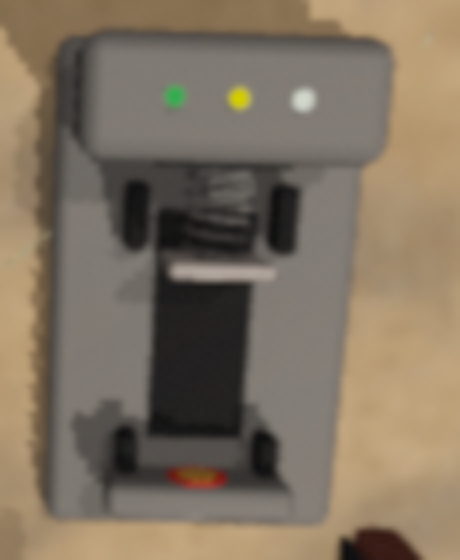

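View pics/c2.png

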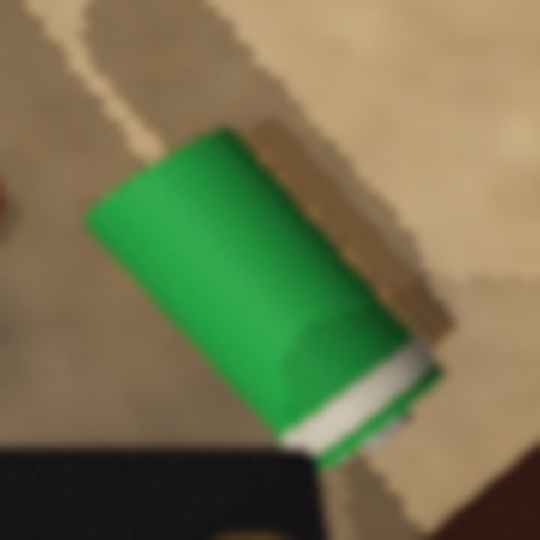

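```bash
cat >> h.py <<'E'
from scipy.optimize import least_squares
def fitcyl(P,m,z=28.,fix=True):
    p=P[m]
    def res(a):
        d=np.array([np.cos(a[2]),np.sin(a[2])]); q=p[:,:2]-a[:2]
        lat=q@np.array([-d[1],d[0]]); return np.hypot(lat,p[:,2]-a[3])-16
    c=p[:,:2].mean(0); 
    s=least_squares(res,[c[0],c[1],np.radians(201),z],loss='soft_l1')
    a=s.x; d=np.array([np.cos(a[2]),np.sin(a[2])]); t=(p[:,:2]-a[:2])@d
    return a,np.degrees(a[2]),np.abs(s.fun).mean(),t,d
E
python3 - <<'E'
from h import *
for n,box in [('w1',(60,170,150,260)),('top0',(215,150,260,210))]:
    o,im=load(n); T=wristT(o,im) if n[0]=='w' else None
    P=cloud(im,T); hsv=cv2.cvtColor(im['pixels'],cv2.COLOR_RGB2HSV)
    m=cv2.inRange(hsv,(50,120,60),(80,255,255))>0
    b=np.zeros_like(m); b[box[1]:box[3],box[0]:box[2]]=1
    m&=b&(P[...,2]>15)
    m=cv2.erode(m.astype(np.uint8),np.ones((3,3)))>0
    a,y,e,t,d=fitcyl(P,m); print(n,m.sum(),a,y,e,t.min(),t.max(), 'ends',a[:2]+d*t.min(),a[:2]+d*t.max())
E
```

```text
w1 1147 [543.47519017 244.95482258   3.5587923   27.66864195] 203.90377910045413 2.8064616162373595 -15.895549093160584 36.008362533324316 ends [558.007334   251.39572908] [510.5553646  230.36416609]
top0 232 [705.17016509 314.94977144   3.54282316  28.1233618 ] 202.98881439253907 1.2673850166733112 162.6746724781223 211.49573968689768 ends [555.41493345 251.41694795] [510.47118088 232.34981107]
```

Request:
servo_tool(moves="-0.003 0.048 -0.02 0 0 9;-0.006 0.1 -0.04 0 0 18;-0.009 0.15 -0.065 0 0 27;-0.012 0.1925 -0.09 0 0 34.8;-0.012 0.1925 -0.09 0 0 34.8;-0.012 0.1925 -0.09 0 0 34.8")

```text
t: 2.7
ee_pos: [528.0, 236.4, 112.2]
orientation: [-0.413, 1.996, -1.997]
ft_force: [0.4, -0.5, 0.1]
width: 88.0
```

Run:
```python
from h import *
o,im=grab('wrist','w2'); print(o['ee_pos'],o['qvel'].round(3),R.from_rotvec(o['orientation']).as_matrix().round(4))
T=wristT(o,im); P=cloud(im,T); hsv=cv2.cvtColor(im['pixels'],cv2.COLOR_RGB2HSV)
m=cv2.inRange(hsv,(50,120,50),(80,255,255))
k,l,s,c=cv2.connectedComponentsWithStats(m); i=1+np.argmax(s[1:,4]); print(s[i])
m=(l==i)&(P[...,2]>15); m=cv2.erode(m.astype(np.uint8),np.ones((3,3)))>0
a,y,e,t,d=fitcyl(P,m); print(m.sum(),a,y,e,'ends',a[:2]+d*t.min(),a[:2]+d*t.max())
cv2.imwrite('pics/w2b.png',cv2.resize(im['pixels'][:,:,::-1],(800,600)))
```

```text
[528.00788492 236.3619596  112.15518438] [-0.014 -0.011 -0.003  0.    -0.002  0.003] [[-9.178e-01  0.000e+00  3.970e-01]
 [-3.970e-01 -3.000e-04 -9.178e-01]
 [ 1.000e-04 -1.000e+00  3.000e-04]]
[ 237  163   36   70 2328]
2117 [715.36733946 319.51061531   3.55238444  27.66624332] 203.53663560082467 1.048504162000056 ends [592.07667521 265.80854478] [509.60274595 229.88513733]
```

View pics/w2b.png

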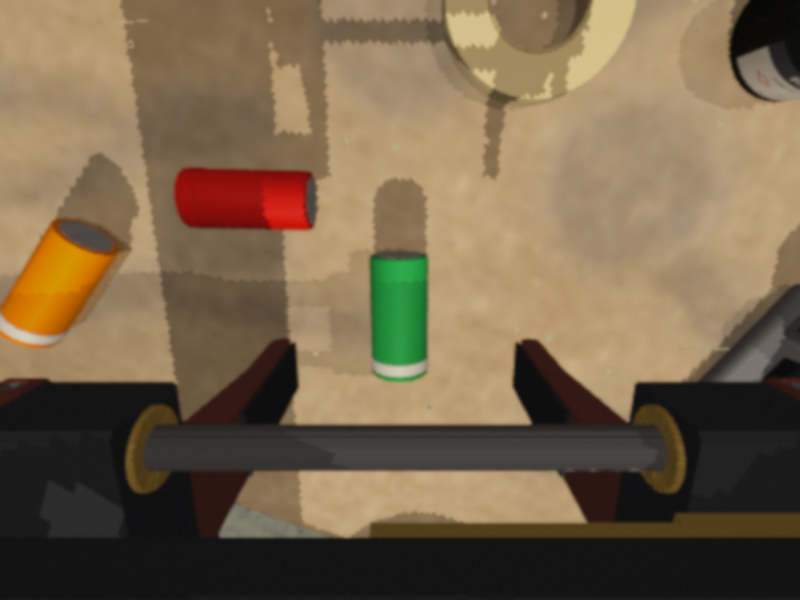

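Run:
```python
from h import *
o,im=load('w2'); T=wristT(o,im); P=cloud(im,T)
print(onz(im,[(255.4,165.5)],44,T), onz(im,[(255.4,234)],44,T))
hsv=cv2.cvtColor(im['pixels'],cv2.COLOR_RGB2HSV)
m=cv2.inRange(hsv,(50,120,50),(80,255,255))>0
m[:, :230]=0;m[:,280:]=0
d=np.array([-.917,-.399]); 
t=(P[m][:,:2]-[527.4,238])@d; z=P[m][:,2]
print(np.percentile(t[z>40],[0,1,2,5,50,95,99,100]).round(1))
# per row along col 255
for v in range(158,252,3): print(v,P[v,255].round(1),((P[v,255,:2]-[527.4,238])@d).round(1),im['pixels'][v,255])
```

```text
[[560.55897641 251.77598912  44.        ]] [[507.95548003 229.18175735  44.        ]]
[-70.4 -35.2 -34.7 -33.1  -8.6  18.9  29.5  30.5]
158 [560.2 252.6   1. ] -35.9 [126 104  74]
161 [560.1 252.3  19. ] -35.7 [80 71 62]
164 [560.4 252.1  36.5] -35.9 [71 72 62]
167 [559.3 251.6  43.8] -34.7 [ 42 156  69]
170 [557.2 250.7  44.1] -32.4 [ 46 170  76]
173 [555.2 249.8  45.1] -30.2 [ 46 170  76]
176 [552.8 248.8  43.9] -27.6 [ 46 170  76]
179 [550.7 247.9  44.3] -25.3 [ 46 169  76]
182 [548.3 246.8  43.4] -22.7 [ 41 152  67]
185 [546.5 246.1  45.4] -20.7 [ 42 152  67]
188 [543.8 244.9  43.5] -17.8 [ 42 152  68]
191 [541.7 244.   44.2] -15.5 [ 42 152  68]
194 [539.5 243.1  44.6] -13.2 [ 45 153  69]
197 [537.  242.   43.7] -10.4 [ 43 153  69]
200 [534.6 241.   43.1] -7.7 [ 44 153  69]
203 [532.3 240.   43.1] -5.2 [ 43 153  68]
206 [530.1 239.1  43.8] -2.9 [ 45 154  69]
209 [527.9 238.1  44.1] -0.5 [ 45 153  69]
212 [524.8 236.8  41.8] 2.9 [ 46 154  69]
215 [523.2 236.1  44.1] 4.7 [ 45 154  70]
218 [520.7 235.   43.8] 7.4 [ 45 154  70]
221 [518.1 233.9  43.3] 10.1 [ 48 155  72]
224 [515.8 232.9  43.6] 12.7 [ 46 154  70]
227 [513.5 231.9  43.8] 15.2 [ 48 155  72]
230 [511.  230.9  43.8] 17.9 [ 49 156  72]
233 [508.7 229.9  44.1] 20.4 [ 98 161  97]
236 [506.  228.7  43.7] 23.3 [213 203 185]
239 [504.  227.9  44.8] 25.5 [211 202 183]
242 [500.8 226.5  43.1] 29.0 [ 83 161  89]
245 [4.790e+02 2.178e+02 1.000e-01] 52.5 [179 159 112]
248 [4.759e+02 2.165e+02 1.000e-01] 55.8 [187 158 117]
251 [4.729e+02 2.152e+02 2.000e-01] 59.1 [186 156 116]
```

Request:
servo_tool(moves="0 0 -0.04 0 0 0;0 0 -0.076 0 0 0;0 0 -0.076 0 0 0;0 0 -0.076 0 0 0")

```text
t: 3.25
ee_pos: [528.9, 237.3, 37.2]
orientation: [-0.412, 1.996, -1.995]
ft_force: [0.7, 0.5, 0.5]
width: 88.0
```

Request:
servo_tool(moves="0 0 0 0 0 0;0 0 0 0 0 0;0 0 0 0 0 0;0 0 0 0 0 0;0 0 0 0 0 0;0 0 0 0 0 0", hand=255)

```text
t: 4.0
ee_pos: [527.4, 238.9, 35.9]
orientation: [-0.415, 1.998, -1.995]
ft_force: [-8.0, 13.5, 7.4]
width: 31.5
```

Request:
servo_tool(moves="0 0 0.03 0 0 0;0 0 0.08 0 0 0;0 0 0.1 0 0 0;0 0 0.1 0 0 0;0 0 0.1 0 0 0")

```text
t: 4.62
ee_pos: [527.1, 237.6, 134.6]
orientation: [-0.417, 1.996, -1.996]
ft_force: [-0.0, 0.1, -0.1]
width: 31.3
```

Run:
```python
from h import *
o,im=grab('wrist','w3'); print(o['t'],o['ee_pos'],o['ft_force'],o['width'])
cv2.imwrite('pics/w3b.png',cv2.resize(im['pixels'][:,:,::-1],(800,600)))
To=wristT(o,im)@np.linalg.inv(im['T_tool_cam']); 
P=cloud(im,im['T_tool_cam'])  # tool coords
hsv=cv2.cvtColor(im['pixels'],cv2.COLOR_RGB2HSV)
m=cv2.inRange(hsv,(50,120,40),(80,255,255))
k,l,s,c=cv2.connectedComponentsWithStats(m)
for i in range(1,k):
  if s[i,4]>100:
    p=P[l==i]; print(s[i],np.percentile(p,[2,50,98],axis=0).round(1).tolist())
u=255
for v in range(150,290,6): print(v,P[v,u].round(1),im['pixels'][v,u])
```

```text
4.625 [527.09572862 237.61729097 134.59621558] [-0.04864048  0.09764916 -0.13209036] 31.27160584188512
[ 232  184   56   88 4465] [[-35.1, -8.6, -13.1], [-13.0, -5.9, 1.6], [11.0, 3.5, 16.2]]
150 [-40.9 133.9  -2.5] [150 124  89]
156 [-34.7 135.2  -2.5] [142 115  82]
162 [-30.5 123.   -2.3] [230 194 135]
168 [-24.5 123.2  -2.4] [229 194 135]
174 [-18.9 121.5  -2.4] [229 195 135]
180 [-35.5  17.6  -0.8] [109  94  79]
186 [-35.5   2.5  -0.6] [81 75 71]
192 [-34.8  -7.8  -0.5] [ 35 125  56]
198 [-31.5  -7.2  -0.5] [ 50 178  82]
204 [-28.2  -7.   -0.5] [ 46 164  74]
210 [-25.   -7.2  -0.5] [ 46 164  74]
216 [-22.1  -8.3  -0.5] [ 45 163  74]
222 [-18.5  -7.5  -0.5] [ 47 164  74]
228 [-15.3  -8.1  -0.5] [ 45 164  74]
234 [-11.9  -8.1  -0.5] [ 46 165  75]
240 [-8.3 -7.8 -0.6] [ 47 165  75]
246 [-4.6 -7.3 -0.6] [ 47 165  75]
252 [-1.3 -7.7 -0.6] [ 49 166  75]
258 [ 3.1 -6.3 -0.6] [ 49 166  75]
264 [ 6.4 -6.9 -0.6] [ 49 166  76]
270 [ 9.8 -7.3 -0.6] [ 51 157  73]
276 [-28.7 -75.4   0.5] [65 61 60]
282 [-28.4 -77.8   0.5] [74 71 68]
288 [-27.1 -78.6   0.5] [83 79 76]
```

View pics/w3b.png

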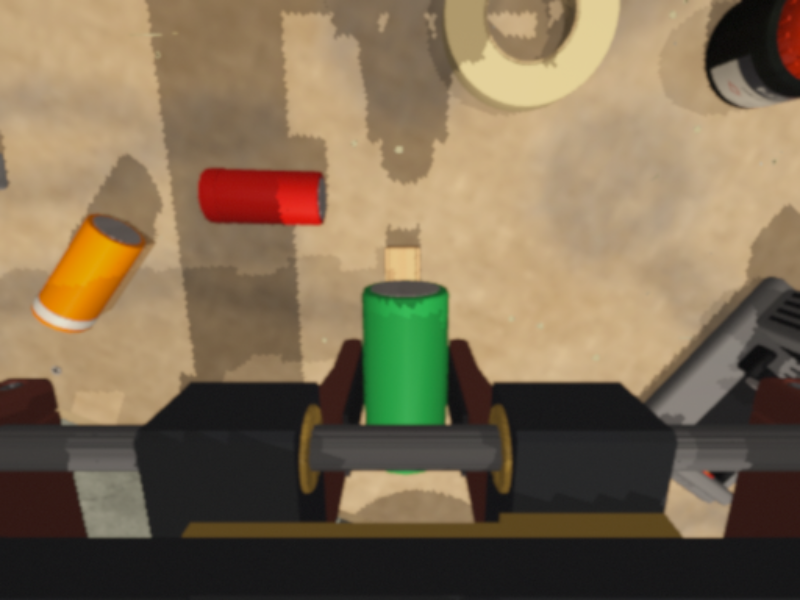

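```bash
cat > plan.py <<'E'
from h import *
O=np.array([538.9,0.35,0]); YAW=np.radians(167.35)
Rc=R.from_euler('z',YAW)
B=np.array([[1,0,0],[0,0,1],[0,-1,0]]).T  # tool x=cx, y=-z(down), z=? 
# columns tool x,y,z in cell frame: x->x, y->-z, z-> x cross y = (1,0,0)x(0,0,-1)=(0,1,0)
B=np.column_stack([[1,0,0],[0,0,-1],[0,1,0]])
def pose(Fx,Fz,th,y=0,flat=-35.2,ax=8.3):
    Rt=R.from_euler('y',-th,degrees=True)
    tcp=np.array([Fx,y,Fz])+Rt.apply([-flat,0,ax])
    return O+Rc.apply(tcp), Rc*Rt*R.from_matrix(B)
def delta(p0,R0,wps):
    for w in wps:
        p,Rr=pose(*w); print(w,'->',p.round(1),'d',((p-p0)/1000).round(4),'rv',np.degrees((Rr*R0.inv()).as_rotvec()).round(2))
E
python3 - <<'E'
from plan import *
R0=R.from_euler('z',np.radians(203.45))*R.from_matrix(B)
p0=np.array([527.8,237.9,135.7])
print(R0.as_rotvec())
delta(p0,R0,[(-16,100,0),(-16,100,8),(-16,90,16),(-16,85,25)])
delta(*pose(-16,85,25),[(-16,60,25),(-16,45,25),(-16,35.5,25)])
E
```

```text
[-0.41428906  1.99613961 -1.99613961]
(-16, 100, 0) -> [520.2   4.6 108.3] d [-0.0076 -0.2333 -0.0274] rv [  0.    0.  -36.1]
(-16, 100, 8) -> [521.6   4.2 113.1] d [-0.0062 -0.2337 -0.0226] rv [ -0.77   8.1  -36.04]
(-16, 90, 16) -> [523.7   3.8 107.7] d [-0.0041 -0.2341 -0.028 ] rv [ -1.53  16.19 -35.86]
(-16, 85, 25) -> [526.8   3.1 107.4] d [-0.001  -0.2348 -0.0283] rv [ -2.39  25.3  -35.52]
(-16, 60, 25) -> [526.8   3.1  82.4] d [ 0.     0.    -0.025] rv [0. 0. 0.]
(-16, 45, 25) -> [526.8   3.1  67.4] d [ 0.    0.   -0.04] rv [0. 0. 0.]
(-16, 35.5, 25) -> [526.8   3.1  57.9] d [ 0.      0.     -0.0495] rv [0. 0. 0.]
```

Request:
servo_tool(moves="-0.002 -0.05 0 0 0 -9;-0.004 -0.105 0 0 0 -18;-0.006 -0.16 0 0 0 -27;-0.0076 -0.215 0 0 0 -36.1;-0.006 -0.234 0 -0.8 8.1 -36;-0.004 -0.2342 -0.01 -1.5 16.2 -35.9;-0.001 -0.2348 -0.0283 -2.4 25.3 -35.5;-0.001 -0.2348 -0.0283 -2.4 25.3 -35.5")

```text
t: 5.68
ee_pos: [526.2, 2.7, 103.2]
orientation: [0.215, -1.933, 1.84]
ft_force: [0.5, -0.3, -0.8]
width: 31.3
```

Request:
servo_tool(moves="0 0 0 0 0 0;0 0 0 0 0 0")

```text
t: 5.92
ee_pos: [526.4, 3.4, 108.3]
orientation: [0.21, -1.938, 1.845]
ft_force: [0.4, 0.2, -0.7]
width: 31.6
```

Run:
```python
from plan import *
o,im=grab('wrist','w4'); print(o['t'],o['ee_pos'],o['ft_force'],o['width'])
p,Rr=pose(-16,85,25); print('err',o['ee_pos']-p, np.degrees((R.from_rotvec(o['orientation'])*Rr.inv()).as_rotvec()))
cv2.imwrite('pics/w4b.png',cv2.resize(im['pixels'][:,:,::-1],(800,600)))
o,im=grab('side','s4')
cv2.imwrite('pics/s4b.png',cv2.resize(im['pixels'][80:230,160:360,::-1],(800,600),interpolation=cv2.INTER_CUBIC))
```

```text
5.925 [526.38085208   3.43838794 108.32979235] [ 0.38376706  0.21713999 -0.71959974] 31.559349683053753
err [-0.42570439  0.37410006  0.9312749 ] [ 0.00610241 -0.12048275  0.10669401]
```

View pics/w4b.png

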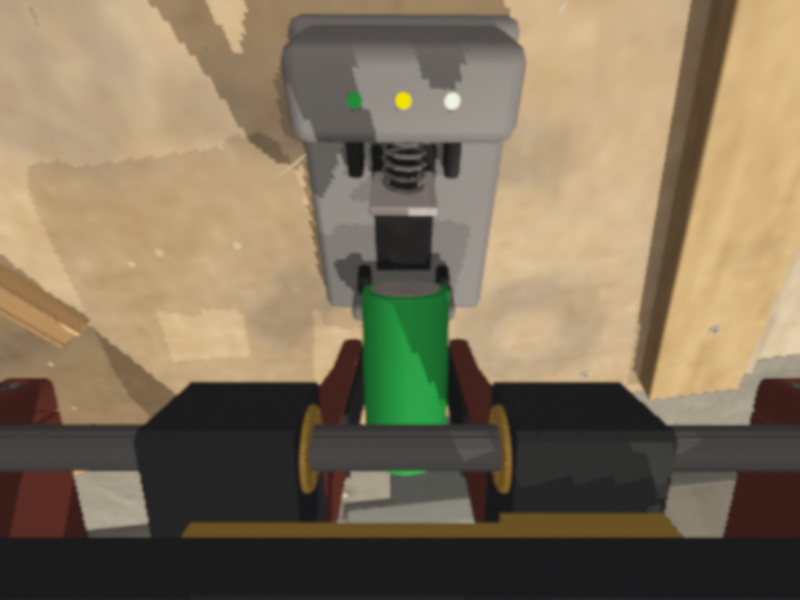

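View pics/s4b.png

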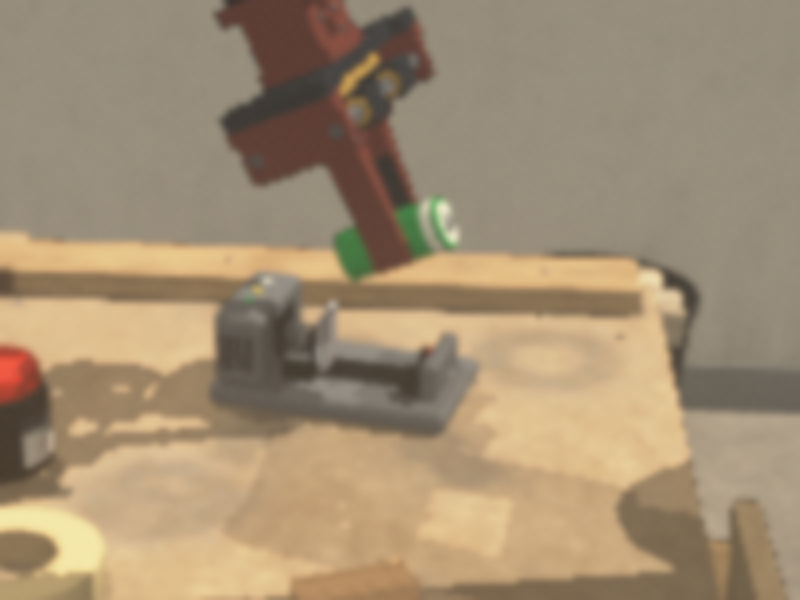

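Request:
servo_tool(moves="0 0 -0.018 0 0 0;0 0 -0.035 0 0 0;0 0 -0.044 0 0 0;0 0 -0.0495 0 0 0;0 0 -0.0495 0 0 0;0 0 -0.0495 0 0 0")

```text
t: 6.78
ee_pos: [527.1, 3.1, 58.1]
orientation: [0.211, -1.937, 1.844]
ft_force: [0.0, 0.0, -0.6]
width: 31.4
```

Run:
```python
from plan import *
o,im=grab('wrist','w5'); print(o['t'],o['ee_pos'],o['ft_force'],o['width'])
p,Rr=pose(-16,35.5,25); print('err',o['ee_pos']-p, np.degrees((R.from_rotvec(o['orientation'])*Rr.inv()).as_rotvec()))
cv2.imwrite('pics/w5b.png',cv2.resize(im['pixels'][:,:,::-1],(800,600)))
delta(*pose(-16,35.5,25),[(-20,35.5,25),(-26,35.5,25),(-32,35.5,25),(-38,35.5,25)])
print()
delta(*pose(-38,35.5,25),[(-38,34.5,20),(-38,34,15),(-38,33,10),(-38,32,5),(-38,31,0),(-35,31,0)])
```

```text
6.775 [527.06716841   3.11506629  58.07136128] [ 0.02642282  0.01854278 -0.57906215] 31.357827069349504
err [0.26061195 0.05077841 0.17284384] [ 0.0237019  -0.03071328  0.07904002]
(-20, 35.5, 25) -> [530.7   2.2  57.9] d [ 0.0039 -0.0009  0.    ] rv [0. 0. 0.]
(-26, 35.5, 25) -> [536.6   0.9  57.9] d [ 0.0098 -0.0022  0.    ] rv [0. 0. 0.]
(-32, 35.5, 25) -> [ 5.424e+02 -4.000e-01  5.790e+01] d [ 0.0156 -0.0035  0.    ] rv [0. 0. 0.]
(-38, 35.5, 25) -> [548.3  -1.8  57.9] d [ 0.0215 -0.0048  0.    ] rv [0. 0. 0.]

(-38, 34.5, 20) -> [546.5  -1.3  54.3] d [-0.0018  0.0004 -0.0036] rv [-1.09 -4.88  0.  ]
(-38, 34, 15) -> [544.9  -1.   51.1] d [-0.0034  0.0008 -0.0068] rv [-2.19 -9.76 -0.  ]
(-38, 33, 10) -> [543.6  -0.7  47.3] d [-0.0047  0.0011 -0.0106] rv [ -3.28 -14.64   0.  ]
(-38, 32, 5) -> [ 5.425e+02 -5.000e-01  4.330e+01] d [-0.0058  0.0013 -0.0146] rv [ -4.38 -19.51  -0.  ]
(-38, 31, 0) -> [ 5.416e+02 -3.000e-01  3.930e+01] d [-0.0066  0.0015 -0.0186] rv [ -5.47 -24.39  -0.  ]
(-35, 31, 0) -> [5.387e+02 4.000e-01 3.930e+01] d [-0.0096  0.0021 -0.0186] rv [ -5.47 -24.39  -0.  ]
```

View pics/w5b.png

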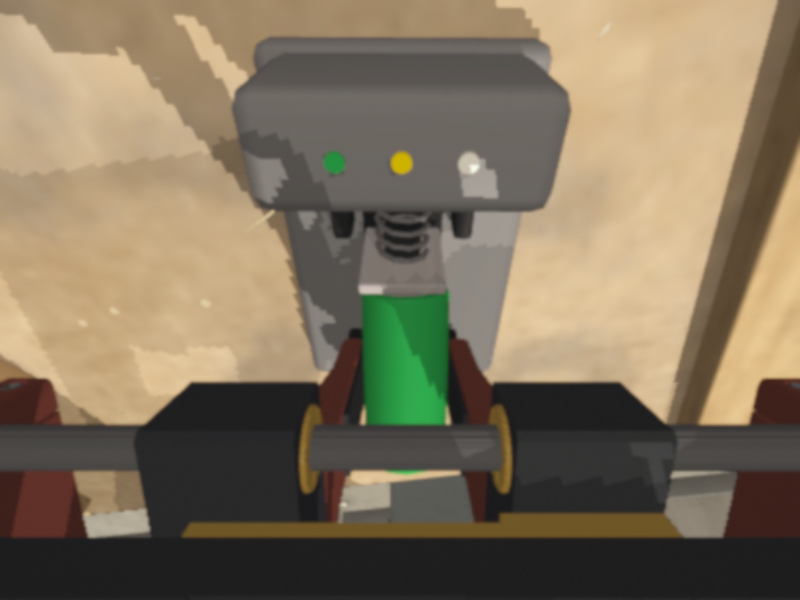

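Aligned: the flat end (row ~292) sits just in front of and below the plate's top edge, and there is no contact force. Now I push.

Request:
servo_tool(moves="0.0039 -0.0009 0 0 0 0;0.0098 -0.0022 0 0 0 0;0.0156 -0.0035 0 0 0 0;0.0215 -0.0048 0 0 0 0;0.0215 -0.0048 0 0 0 0;0.0215 -0.0048 0 0 0 0;0.0215 -0.0048 0 0 0 0")

```text
t: 7.7
ee_pos: [548.0, -1.6, 57.9]
orientation: [0.212, -1.936, 1.843]
ft_force: [-5.1, 1.1, 1.1]
width: 31.2
```

Run:
```python
from plan import *
o,im=grab('wrist','w6'); print(o['t'],o['ee_pos'],o['ft_force'],o['width'])
p,Rr=pose(-38,35.5,25); print('err',o['ee_pos']-p, np.degrees((R.from_rotvec(o['orientation'])*Rr.inv()).as_rotvec()))
P=cloud(im,im['T_tool_cam']); u=258
for v in range(160,280,6): print(v,P[v,u].round(1),im['pixels'][v,u])
cv2.imwrite('pics/w6b.png',cv2.resize(im['pixels'][:,:,::-1],(800,600)))
o,im=grab('side','s6')
cv2.imwrite('pics/s6b.png',cv2.resize(im['pixels'][80:230,160:360,::-1],(800,600),interpolation=cv2.INTER_CUBIC))
```

```text
7.7 [547.95587957  -1.63111515  57.85938059] [-5.12256726  1.11545206  1.12945443] 31.21069352688498
err [-0.31664943  0.1224827  -0.03913686] [0.02705023 0.02957225 0.08455402]
160 [-54.4 -25.7   0.5] [125 113  88]
166 [-51.4 -23.1   0.5] [104  99  95]
172 [-48.6 -22.4   0.5] [101  96  92]
178 [-41.9  -3.9   0.4] [108 100  95]
184 [-39.6  -7.5   0.4] [112 104  98]
190 [-37.4 -11.2   0.4] [122 112 106]
196 [-33.5  -8.6   0.4] [ 35 123  55]
202 [-30.2  -8.    0.4] [ 36 123  55]
208 [-27.   -8.3   0.4] [ 32 122  53]
214 [-23.4  -7.3   0.4] [ 37 134  59]
220 [-20.6  -8.7   0.4] [ 43 157  70]
226 [-17.3  -8.9   0.4] [ 43 159  72]
232 [-14.   -9.    0.4] [ 44 160  74]
238 [-9.8 -7.4  0.4] [ 44 160  72]
244 [-6.7 -8.1  0.4] [ 45 161  74]
250 [-3.5 -8.9  0.4] [ 46 161  74]
256 [-0.  -9.   0.4] [ 46 161  75]
262 [ 4.1 -8.   0.4] [ 46 162  73]
268 [ 7.1 -9.3  0.4] [ 46 162  74]
274 [-29.8 -75.6   0.6] [59 56 56]
```

View pics/w6b.png

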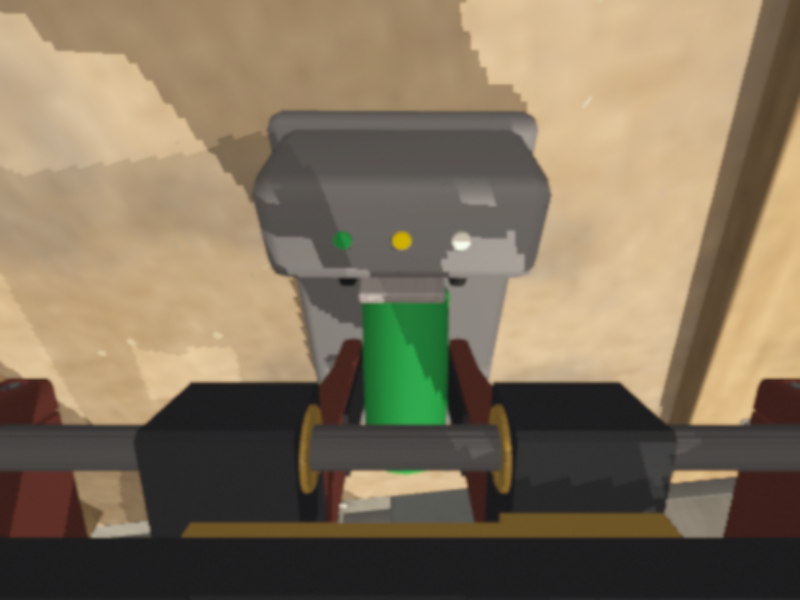

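View pics/s6b.png

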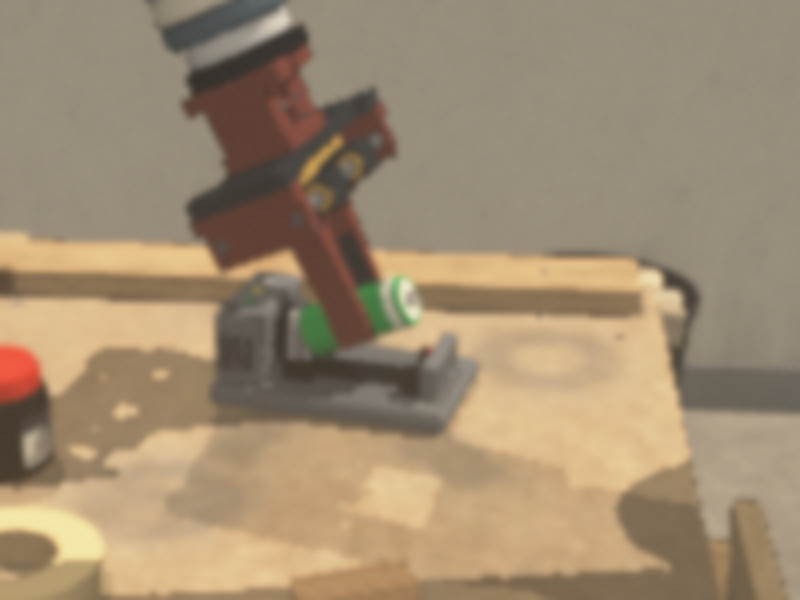

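Request:
servo_tool(moves="-0.0018 0.0004 -0.0036 -1.1 -4.9 0;-0.0034 0.0008 -0.0068 -2.2 -9.8 0;-0.0047 0.0011 -0.0106 -3.3 -14.6 0;-0.0058 0.0013 -0.0146 -4.4 -19.5 0;-0.007 0.0016 -0.0186 -5.5 -24.4 0;-0.007 0.0016 -0.0186 -5.5 -24.4 0;-0.007 0.0016 -0.0186 -5.5 -24.4 0")

```text
t: 8.68
ee_pos: [541.3, -0.1, 39.3]
orientation: [-0.232, -2.105, 2.106]
ft_force: [-3.4, 0.1, -2.1]
width: 31.5
```

Run:
```python
from plan import *
o,im=grab('wrist','w7'); print(o['t'],o['ee_pos'],o['ft_force'],o['width'])
p,Rr=pose(-37.6,31,0); print('err',o['ee_pos']-p, np.degrees((R.from_rotvec(o['orientation'])*Rr.inv()).as_rotvec()))
cv2.imwrite('pics/w7b.png',cv2.resize(im['pixels'][:,:,::-1],(800,600)))
o,im=grab('side','s7')
cv2.imwrite('pics/s7b.png',cv2.resize(im['pixels'][80:230,160:360,::-1],(800,600),interpolation=cv2.INTER_CUBIC))
```

```text
8.675 [ 5.41340180e+02 -1.03659140e-01  3.92931466e+01] [-3.36086023  0.14106799 -2.06975365] 31.471258979502938
err [ 0.09843725  0.07192839 -0.00685341] [-0.03274389  0.02456792  0.07686364]
```

View pics/w7b.png

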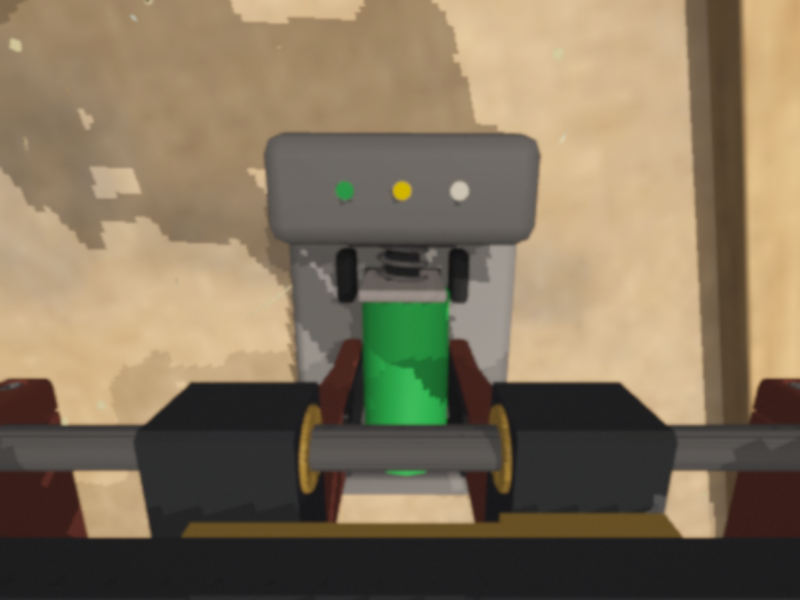

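View pics/s7b.png

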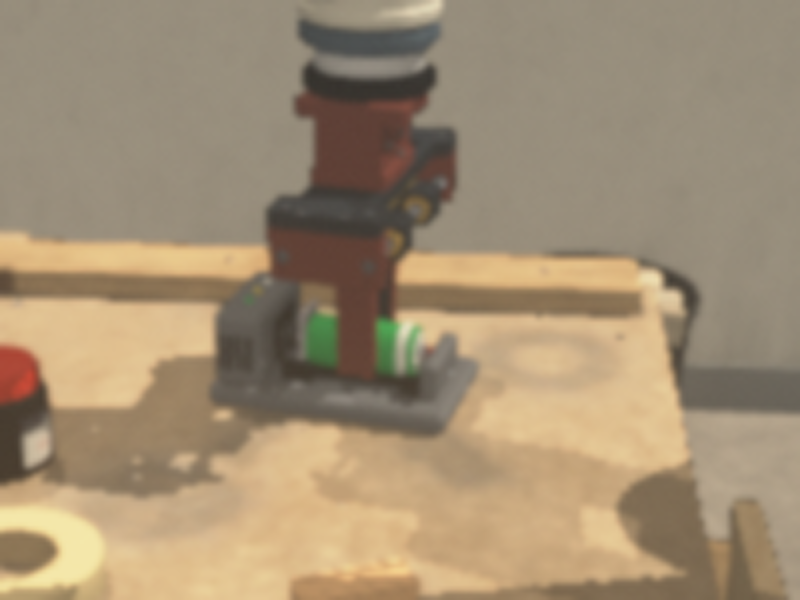

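Request:
servo_tool(moves="-0.001 0.0002 0 0 0 0;-0.002 0.0004 -0.0003 0 0 0;-0.0027 0.0006 -0.0006 0 0 0;-0.0027 0.0006 -0.0006 0 0 0;-0.0027 0.0006 -0.0006 0 0 0")

```text
t: 9.4
ee_pos: [538.8, 0.6, 38.8]
orientation: [-0.232, -2.105, 2.106]
ft_force: [-3.4, 1.2, 0.9]
width: 31.5
```

Request:
servo_tool(moves="0 0 0 0 0 0;0 0 0 0 0 0;0 0 0 0 0 0;0 0 0 0 0 0;0 0 0 0 0 0", hand=0)

```text
t: 10.02
ee_pos: [538.7, 0.5, 38.7]
orientation: [-0.232, -2.105, 2.106]
ft_force: [-0.7, 0.0, 0.5]
width: 78.1
```

Run:
```python
from plan import *
o,im=grab('wrist','w8'); print(o['t'],o['ee_pos'],o['ft_force'],o['width'])
cv2.imwrite('pics/w8b.png',cv2.resize(im['pixels'][:,:,::-1],(800,600)))
```

```text
10.025 [5.38719890e+02 5.19496076e-01 3.86869697e+01] [-0.65991439  0.04777815  0.48834445] 78.0728329408528
```

View pics/w8b.png

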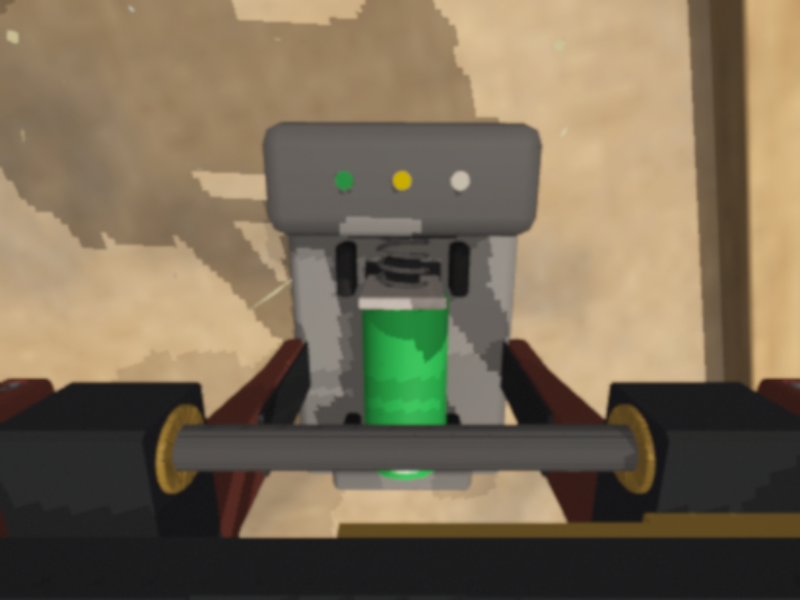

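Released and in the bay. Now I go straight up and check.

Request:
servo_tool(moves="0 0 0.02 0 0 0;0 0 0.06 0 0 0;0 0 0.11 0 0 0;0 0 0.16 0 0 0;0 0 0.16 0 0 0;0 0 0.16 0 0 0")

```text
t: 10.82
ee_pos: [538.2, 0.6, 198.3]
orientation: [-0.232, -2.105, 2.106]
ft_force: [0.0, 0.1, 0.2]
width: 87.5
```

Run:
```python
from plan import *
o,im=grab('wrist','w9'); print(o['t'],o['ee_pos'],o['ft_force'],o['width'])
T=wristT(o,im);P=cloud(im,T); Q=Rc.inv().apply((P.reshape(-1,3)-O)).reshape(P.shape)
hsv=cv2.cvtColor(im['pixels'],cv2.COLOR_RGB2HSV)
m=cv2.inRange(hsv,(50,120,40),(80,255,255)); k,l,s,c=cv2.connectedComponentsWithStats(m); i=1+np.argmax(s[1:,4])
q=Q[l==i]; print(s[i],c[i],np.percentile(q,[1,50,99],axis=0).round(1).tolist())
u=int(c[i][0])
for v in range(s[i,1]-14,s[i,1]+s[i,3]+14,3): print(v,Q[v,u].round(1),im['pixels'][v,u])
cv2.imwrite('pics/w9b.png',cv2.resize(im['pixels'][:,:,::-1],(800,600)))
o,im=grab('side','s9')
cv2.imwrite('pics/s9b.png',cv2.resize(im['pixels'][100:220,180:340,::-1],(800,600),interpolation=cv2.INTER_CUBIC))
```

```text
10.825 [538.17602298   0.55361017 198.33307183] [0.02842949 0.10561101 0.24414695] 87.49987318130722
[ 246  156   28   49 1264] [258.85838608 180.06803797] [[-31.5, -13.9, 35.1], [-6.0, 0.9, 44.8], [21.5, 15.6, 48.0]]
142 [-46.8  -0.2  38.1] [32 30 30]
145 [-43.9  -0.2  41. ] [52 49 47]
148 [-40.2  -0.2  37.1] [36 34 33]
151 [-37.7  -0.2  43.5] [92 85 80]
154 [-35.5  -0.2  51.9] [168 158 148]
157 [-31.6  -0.2  46.9] [ 43 152  67]
160 [-28.5  -0.2  47.4] [ 41 159  70]
163 [-25.1  -0.2  46.2] [ 41 159  70]
166 [-21.8  -0.2  46. ] [ 40 159  69]
169 [-18.8  -0.2  48.2] [ 41 161  71]
172 [-15.5  -0.1  47.9] [ 41 161  71]
175 [-11.9  -0.1  46.3] [ 43 161  71]
178 [-8.6 -0.1 46.7] [ 43 162  72]
181 [-5.5 -0.1 48. ] [ 43 162  72]
184 [-1.8 -0.1 46.5] [ 45 163  73]
187 [ 1.7 -0.1 46. ] [ 46 164  73]
190 [ 4.9 -0.1 47. ] [ 45 164  72]
193 [ 8.4 -0.1 46.7] [ 48 165  74]
196 [12.  -0.1 46. ] [ 47 165  74]
199 [15.4 -0.1 46.3] [ 47 166  74]
202 [18.8 -0.1 46.8] [ 49 166  75]
205 [22.6 -0.1 45.9] [114 176 116]
208 [25.9 -0.1 46.6] [207 210 194]
211 [28.9 -0.1 48.2] [146 188 143]
214 [37.1 -0.1 35.1] [ 72 112  72]
217 [40.5 -0.1 36.2] [107 102  97]
```

View pics/w9b.png

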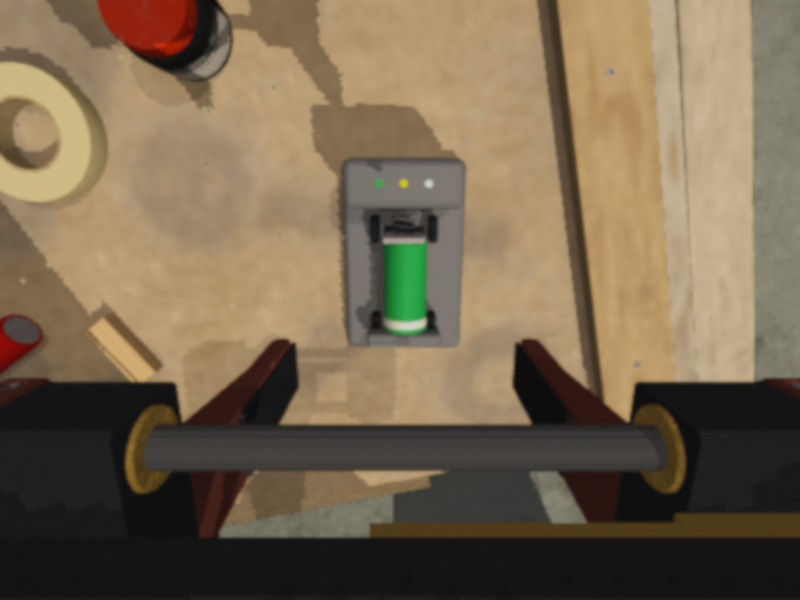

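View pics/s9b.png

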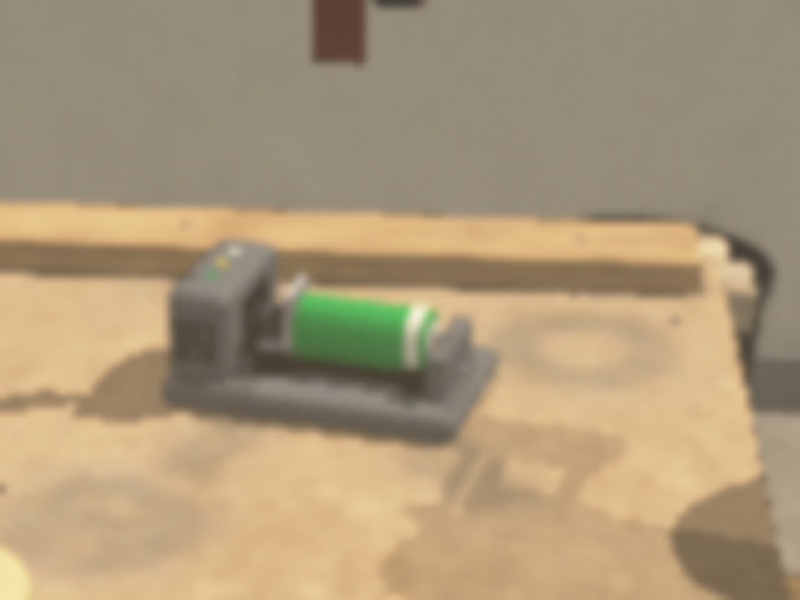

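```bash
python3 -c "
from h import *
o,im=load('s9'); o0,i0=load('side0')
for i in (i0,im):
    m=cv2.inRange(cv2.cvtColor(i['pixels'],cv2.COLOR_RGB2HSV),(8,150,80),(16,255,255)); m[:260]=0;m[300:]=0;m[:,:250]=0;m[:,310:]=0
    print(np.argwhere(m).mean(0))
print(ctrl.close_job())"
```

```text
[276.82008368 274.08228731]
[276.70244565 273.89945652]
the job is handed in; nothing more can be done
None
```

The green cell is home in the charger bay and released, and I handed the job in at about 11 s of the 38 s allowed. No verdict was reported.

**What I did:** I gripped the green cell on its rest and tipped it 25° with the button end up. The flat end then pushed the spring contact back about 18 mm by my plan, against roughly 5 N. I levelled the cell into the bay, slid it up to the fixed contact, opened the gripper and went straight up.

**Last checks:**
- **Cell position:** the depth image after release puts its axis at about z = 30.7 mm and y within about 1 mm. It spans about x = -34 mm to the end wall, level with the bay and button towards the fixed contact.
- **Spring contact:** its plate rests against the flat end at about 7 mm of travel.
- **Orange cell:** it is unmoved, within 0.2 px in the side view.
- **Robot:** it touches nothing, with wrist force near zero.

**One disagreement:** the push force of about 5.2 N suggests about 21 mm of spring travel, against the 18 mm I planned. That is within the force noise and below the 24 mm limit. No check failed.

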